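Take the book pattern off its peg and rack it

ROBOT

A 6-joint arm with a two-finger parallel gripper is mounted at the origin on the work surface. World frame = base frame: x ahead of the robot, y to its left, z up, the work surface at z = 0. Lengths are in mm, angles in degrees, forces in N, time in s.
With the tool pointing down it reaches from about 350 to 850 mm from the base axis. Payload 8.1 kg.
Tool frame: the origin (TCP) lies midway between the tips of the shut fingers; the grasp point (between the pads) lies 19 mm behind it (r.grip_depth is the distance from the TCP to the grasp point, in mm); z points along the fingers, y is the direction in which the jaws open and shut (so a half turn about z gives the same grasp; the last joint's range is limited). The gripper opens to 85 mm and grips with 20 to 120 N. Pads are 22 mm wide; open, the fingers measure 114 mm over their backs; the gripper's body (76 mm by 85 mm) begins 54 mm behind the grasp point. The pads swing forward as they close: fully open they stand 13 mm farther back than shut.
Start: joints at [71.081, 7.471, 85.268, -0, 87.261, -4.893], TCP at [145.395, 582.122, 231.292] pointing down, gripper open.
Joint ranges: [-169.43, 169.43], [-51.17, 129.36], [1.28, 143.12], [-76.62, 256.62], [0, 156.53], [-152.29, 152.29]. Speed limits (degrees/s): [136.94, 136.94, 159.86, 180, 180, 180].

INTERFACE

Orientations are given as [roll, pitch, yaw] about the fixed x, y, z axes, in that order (R = Rz(yaw) Ry(pitch) Rx(roll)).
In Python, from bench import r, imaging gives the robot as it stands.
- The arm moves only by the shell command python3 -m creep 'ROWS' [FORCE]. ROWS is text: rows parted by semicolons, each of 7 numbers parted by spaces: the shift along the tool's x, y, z in cm, then the turn, a rotation vector about the tool's x, y, z in degrees, then the finger opening in cm, from 0 to 8.54. In form: dx dy dz ax ay az gripper; .... A call has 1 to 20 rows; each row is the pose to reach, as a shift and turn from the pose measured when the call began, along the tool's axes at that moment; what a row does not reach only later rows make up. A row lasts 1/10 s, in which the tool goes at most 50 mm and 8.59 degrees, less where a joint would pass 70% of its speed; a pose out of reach is approached as far as the arm can. A call with a gripper value outside its range is refused whole. The fingers move at their own pace and stop on an object; FORCE is the grip in N (left out, the last holds). Time passes only in rows, so rows that repeat a pose let the fingers close. It gives the time, the measured TCP pose, the force and the opening at its end, in the units of the state.
- r.sense(): the state, without advancing time (a new reading comes with each control period).
- imaging.snapshot(name): name is "side" or "top"; returns the picture (420x560x3 uint8, red, green, blue); there is no depth.
- imaging.camera_info(name): a dict with "camera_matrix" (3x3 intrinsics, pixels), "k1" (the pictures are not rectified: a ray, as slopes to the right and down, at radius r is drawn at 1 + k1 r^2 times it, then the intrinsics apply), "R" (3x3) and "t" (3): a world point X has camera coordinates R X + t. Camera axes: x right, y down, z forward; pixel columns grow to the right and rows downward; lengths in mm; the calibration is good to about 2 mm. A picture is of the moment at which its call begins. camera_info takes no time and is no camera call.
- r.hand_in(): hands the job in, once; it reports no verdict.
The state is a dict: "time": time; "joint_pos": joint angles; "qd": joint speeds; "joint_efforts": joint torques, N m; "tool_pos": TCP position; "tcp_rot": TCP orientation; "ft_force": force on the tool from outside, world axes, zero at the start; "wrist_torque": the same for the moment, N m; "finger_gap": finger opening in mm.
Only numpy, scipy, OpenCV 4.12 (cv2) and the standard library are available. Lean on these libraries where they do the work, as an engineer would, in place of code of your own. Each camera call takes 0.05 s, during which the arm holds its last target.

TASK

Two plywood carving patterns hang on the pegs of the bench stand. Take the book pattern (the wider one, whose lower edge has two rounded bulges side by side) off its peg, lifting it to clear the peg's upturned tip rather than forcing it past, and lower it bulges-down to the bottom of the slot of the wooden pattern rack before letting go, so that it is left standing there. Leave the other, narrower pattern, with the single round end, hanging where it is.

Things in the scene. Friction and masses are not known exactly. Their poses are not given: they have to be found in the camera images.
- book_grip (a point): Book pattern: loose upright plywood plate 12 mm thick (its x, pointing roughly as the pegs do), 96 wide (y), 173 tall (z), lower end two side-by-side round bulges, 0.12 kg. Point: mid-thickness in the solid upper bar, where to pinch it; 18 mm below the top, 36 above the upper edge of the hang hole (30 wide, 50 tall), 155 above the lowest points. Hangs by that edge on either peg.
- arch_grip (a point): The other pattern, to be left hanging: same hole, point, axes and thickness, 173 mm tall, but only 64 mm wide and its lower end is one single round of radius 32 mm.
- stand: Fixed wooden peg stand, 330 mm wide (y). Origin: underside centre, below its 20 mm thick rail (top 158 mm up). Two flat level steel pegs (8 wide, 6 thick, top face 155 mm up) point to its +x at y = -70 and +70, ending at x = 106 in an upturned tip 12 mm above the top face. Patterns hang at x about 55. Raised 12 to 44 mm, a plate's hole passes the tip; past x = 115 it is free.
- rack_slot (a point): Fixed wooden pattern rack, a narrow open-topped box. Point: centre of the slot's floor, 15 mm above the bench. Slot 34 mm wide (x), 136 long (y), 85 deep (z up); walls 8 mm thick, rim 100 mm above the bench; base plank 110 x 170 mm. A plate let go in it leans up to 15 degrees against a wall; either face may point either way.

How it is judged (in metres and radians):
On the way, in this order (a step that is already met when the one before it is completed fails the run):
1. the book pattern is off its peg, past the upturned tip (x of book_grip in the frame of stand above 0.114 m), for 0.1 s.
2. the book pattern is lowered in the slot, within 20 mm of its floor, while the fingers still hold it (z of book_grip in the frame of rack_slot between 0.14 and 0.175 m and x of book_grip in the frame of rack_slot between -0.04 and 0.04 m and y of book_grip in the frame of rack_slot between -0.05 and 0.05 m and contact force between the fingers and book above 0.5 N), for 0.05 s.
At the end, for the whole second after the job is handed in: The book pattern stands bulges-down on the floor of the rack's slot (its grip point 145 to 165 mm above the slot floor, within 70 mm of the slot centre across and 50 mm along, leaning less than 23 degrees), released and at rest, and the other pattern still hangs within 30 mm of where it was (z of book_grip in the frame of rack_slot between 0.145 and 0.165 m and x of book_grip in the frame of rack_slot between -0.07 and 0.07 m and y of book_grip in the frame of rack_slot between -0.05 and 0.05 m and angle between book_grip's own z axis and vertical below 0.4 rad and linear speed of book below 0.03 m/s and distance of arch_grip from where it was at the start of the episode below 0.03 m); the robot touches nothing.
It fails at once if the book pattern is forced against the stand or peg (over 20 N) (contact force between book and stand above 20 N).
It fails at once if the other pattern is moved by 30 mm or more (distance of arch_grip from where it was at the start of the episode above 0.03 m).
It also fails if it takes over 48 s, if anything falls off the work surface, if the arm or the gripper's body presses on something with over 40 N, if the wrist force passes 120 N, or if a joint passes its speed limit or range.

## Working session

There is one attempt and no reset: what is moved stays moved. The work goes in short steps, Python scripts to look and compute and a shell command to move; the robot and the scene stay as the last step left them, time stands still between calls to the robot, and variables do not carry over. Pictures are saved under pics/ and viewed, and the job is handed in when it is done.

```bash
mkdir -p pics; ls
python3 - <<'E'
from bench import r, imaging
import cv2
s=r.sense(); print({k:s[k] for k in('time','tool_pos','tcp_rot','finger_gap','ft_force')})
for n in('side','top'):
    print(n,imaging.camera_info(n))
    cv2.imwrite(f'pics/{n}0.png',imaging.snapshot(n)[:,:,::-1])
E
```

```text
pics
{'time': 0.0, 'tool_pos': array([145.21036768, 581.59734748, 230.22441967]), 'tcp_rot': array([-1.79893577e+02, -9.21365293e-03,  1.65976582e+02]), 'finger_gap': 85.2907640662155, 'ft_force': array([ 0.42093792, -0.17772484,  0.21952585])}
side {'camera_matrix': array([[442.92171451,   0.        , 278.03571449],
       [  0.        , 442.92171451, 213.08756489],
       [  0.        ,   0.        ,   1.        ]]), 'k1': -0.07391501427168673, 'R': array([[ 0.6809647 , -0.73230682,  0.00371447],
       [-0.36353363, -0.34244066, -0.86635887],
       [ 0.6357125 ,  0.58860947, -0.49940816]]), 't': array([-377.70504263,  309.05407771,  555.77550596])}
top {'camera_matrix': array([[507.05229315,   0.        , 276.91532051],
       [  0.        , 507.05229315, 211.69494488],
       [  0.        ,   0.        ,   1.        ]]), 'k1': -0.18083460543530758, 'R': array([[ 0.00162876, -0.99994335,  0.01051887],
       [-0.99368023, -0.00279898, -0.11221307],
       [ 0.11223615, -0.01026962, -0.99362849]]), 't': array([ -32.30444072,  520.26600698, 1178.29077345])}
```

View pics/side0.png

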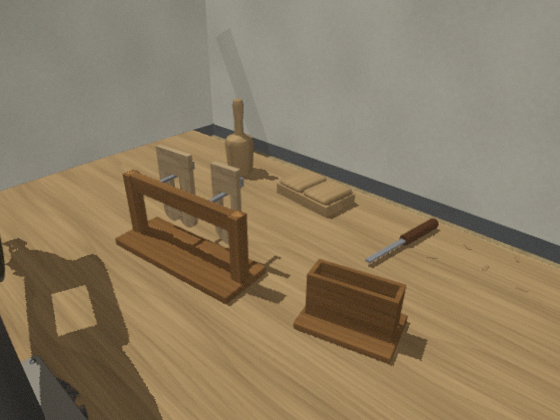

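View pics/top0.png

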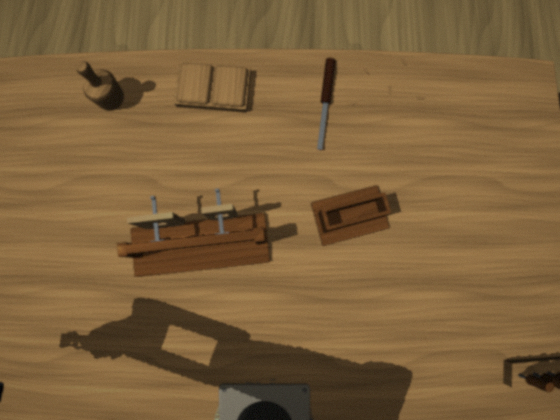

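Top view: stand on the left (rail at about v=240), pegs pointing up, with the wide plate at about (152,217), the narrow one at about (220,210), and the rack at about (352,213). I'll enlarge these.

```bash
cat > h.py <<'E'
import numpy as np, cv2
from bench import r, imaging
def cam(n):
    c=imaging.camera_info(n); return c['camera_matrix'],c['k1'],np.array(c['R']),np.array(c['t'])
def proj(n,X):
    K,k,R,t=cam(n); X=np.atleast_2d(np.array(X,float))
    d=np.array([k,0,0,0],float)
    return cv2.projectPoints(X.reshape(-1,1,3),cv2.Rodrigues(R)[0],t,K,d)[0].reshape(-1,2)
def ray(n,uv):
    K,k,R,t=cam(n)
    p=cv2.undistortPoints(np.array(uv,float).reshape(-1,1,2),K,np.array([k,0,0,0.])).reshape(-1,2)
    return -R.T@t, np.c_[p,np.ones(len(p))]@R
def atz(n,uv,z):
    C,d=ray(n,uv); z=np.broadcast_to(z,len(d)); return C+d*((z-C[2])/d[:,2])[:,None]
def tri(a,b):
    C1,d1=ray('top',a);C2,d2=ray('side',b);out=[]
    for x,y in zip(d1,d2):
        s=np.linalg.lstsq(np.c_[x,-y],C2-C1,rcond=None)[0]
        p,q=C1+s[0]*x,C2+s[1]*y; out.append([*(p+q)/2,np.linalg.norm(p-q)])
    return np.array(out)
E
python3 - <<'E'
import cv2
def crop(f,o,x,y,w,h,s):
    a=cv2.imread(f)[y:y+h,x:x+w]; cv2.imwrite(o,cv2.resize(a,None,fx=s,fy=s,interpolation=cv2.INTER_CUBIC))
crop('pics/top0.png','pics/tA.png',110,180,160,110,5)
crop('pics/top0.png','pics/tB.png',300,175,100,75,8)
crop('pics/side0.png','pics/sA.png',110,130,160,120,5)
crop('pics/side0.png','pics/sB.png',285,255,130,100,6)
E
```

```text
(no output)
```

View pics/tA.png

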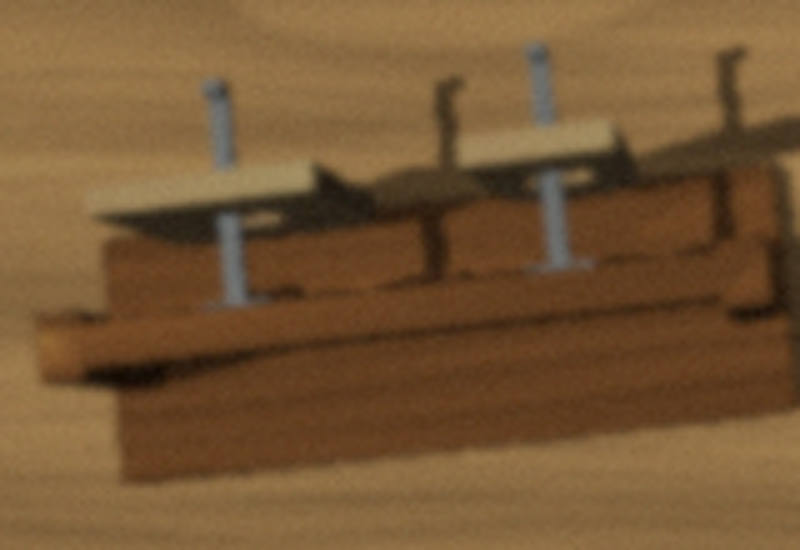

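View pics/tB.png

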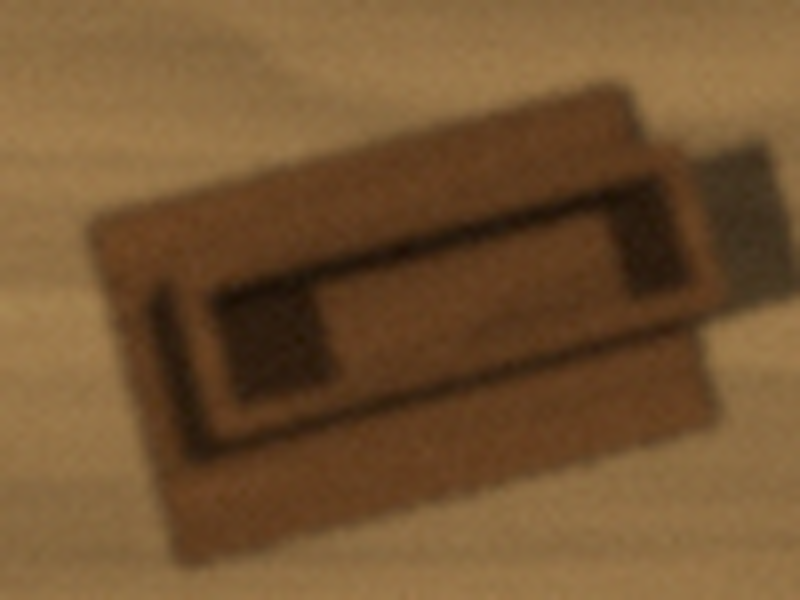

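View pics/sA.png

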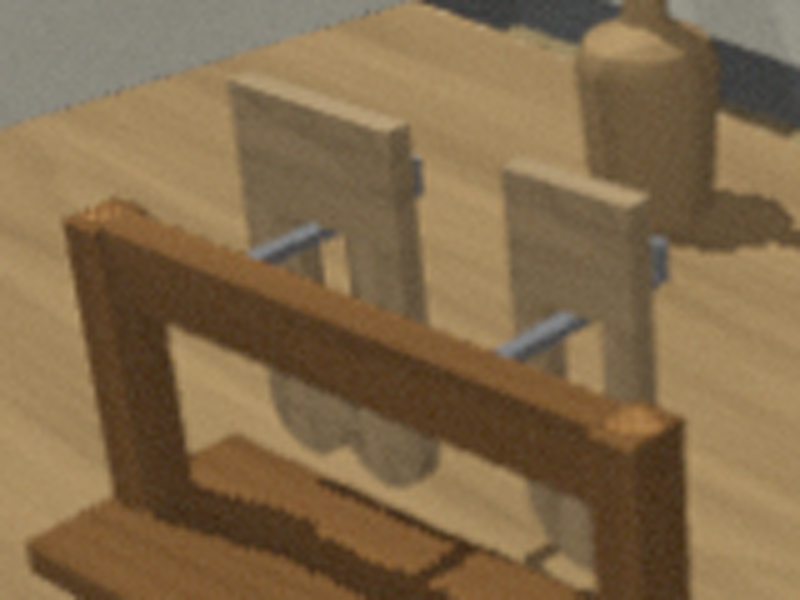

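View pics/sB.png

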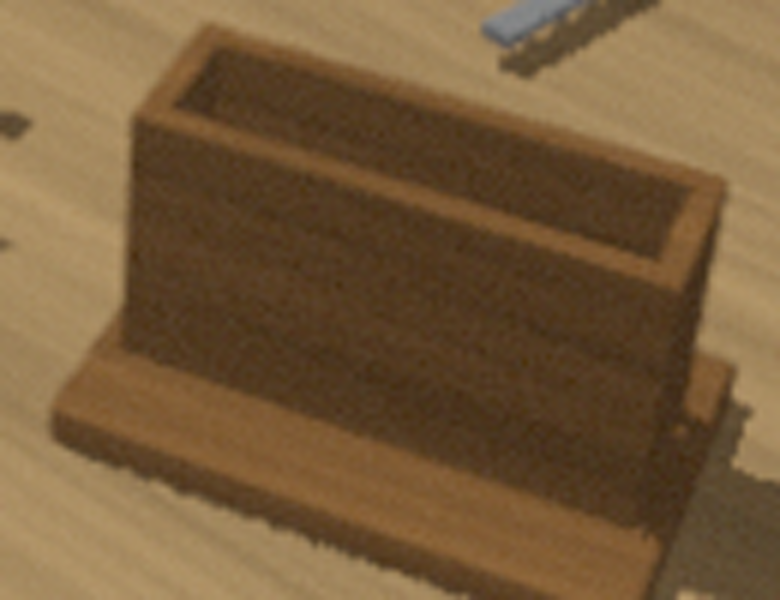

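Run:
```python
from h import *
np.set_printoptions(precision=1,suppress=True)
A=lambda p:np.array(p,float)/5+[110,180]-.4
B=lambda p:np.array(p,float)/8+[300,175]-.44
S=lambda p:np.array(p,float)/5+[110,130]-.4
S6=lambda p:np.array(p,float)/6+[285,255]-.42
def info(nm,P):
    c=P.mean(0);e=P[1]-P[0]; f=P[2]-P[3]; print(nm,c,'len',np.linalg.norm(e),np.linalg.norm(f),'wid',np.linalg.norm(P[3]-P[0]),np.linalg.norm(P[2]-P[1]),'ang',np.degrees(np.arctan2(*(e+f)[[1,0]])))
info('book',atz('top',A([(90,195),(312,162),(318,192),(92,216)]),209))
info('arch',atz('top',A([(463,140),(612,122),(617,150),(465,168)]),209))
info('rackin',atz('top',B([(212,300),(658,178),(688,292),(238,405)]),100))
info('plank',atz('top',B([(90,215),(625,85),(715,410),(178,565)]),15))
print('tips',atz('top',A([(215,85),(538,50)]),167))
print('pegroot',atz('top',A([(235,302),(557,265)]),155))
print('side rim in',atz('side',S6([(180,105),(215,48),(690,190),(658,258)]),100))
print('tri book corners',tri(A([(92,216),(318,192)]),S([(232,80),(392,129)])))
print('tri arch corners',tri(A([(465,168),(617,150)]),S([(505,170),(635,208)])))
print(r.sense()['joint_pos'])
```

```text
book [486.7 229.6 209. ] len 93.29931873958438 94.4635545312522 wid 8.70983829191077 12.582436094319757 ang -82.61993349511474
arch [506.   91.4 209. ] len 61.115899607684135 62.24833289900711 wid 11.492244380789963 11.643796035602488 ang -82.99781004137218
rackin [ 513.9 -208.6  100. ] len 132.63076747613084 132.69333269138306 wid 30.4249686968753 33.51870107399544 ang -75.2651062979986
plank [ 516.2 -208.5   15. ] len 169.70544744393047 171.01165258212296 wid 108.9351014086117 103.0440825025263 ang -75.09106374188026
tips [[536.5 235.7 167. ]
 [551.6  97.1 167. ]]
pegroot [[444.5 227.2 155. ]
 [461.1  88.9 155. ]]
side rim in [[ 483.9 -147.3  100. ]
 [ 511.1 -138.1  100. ]
 [ 547.  -269.1  100. ]
 [ 517.3 -276.8  100. ]]
tri book corners [[476.2 275.2 210.3   0. ]
 [486.9 180.6 211.7   1.6]]
tri arch corners [[496.5 121.6 208.8   0.2]
 [504.7  59.1 209.7   1.9]]
[71.1  7.5 85.3  0.  87.3 -4.9]
```

```bash
cat >> h.py <<'E'
from scipy.spatial.transform import Rotation as Ro
np.set_printoptions(precision=2,suppress=True)
def to(p,yaxis_deg):
    s=r.sense(); R0=Ro.from_euler('xyz',s['tcp_rot'],degrees=True)
    a=np.radians(yaxis_deg); y=np.array([np.cos(a),np.sin(a),0]); z=np.array([0,0,-1.]); x=np.cross(y,z)
    R1=Ro.from_matrix(np.c_[x,y,z])
    print('t',s['time'],'pos',s['tool_pos'],'rpy',s['tcp_rot'],'F',np.array(s['ft_force']),'gap',s['finger_gap'])
    print('shift cm',R0.inv().apply(np.array(p)-s['tool_pos'])/10,'rot',(R0.inv()*R1).as_rotvec(degrees=True))
E
python3 - <<'E'
from h import *
to([486.7,229,270],6.5)
E
```

```text
t 0.1 pos [145.24 581.65 230.35] rpy [-179.91   -0.01  165.97] F [ 0.89 -0.59 -0.15] gap 85.96919920772177
shift cm [-41.67 -25.94  -3.93] rot [-0.09  0.05 69.47]
```

```bash
python3 -m creep '0 0 -2 0 0 0 6; -2 -1 -4 0 0 4 6; -5 -3 -4 0 0 9 6; -8 -5 -4 0 0 14 6; -11 -7 -4 0 0 19 6; -14 -9 -4 0 0 24 6; -17 -11 -4 0 0 29 6; -20 -13 -4 0 0 34 6; -23 -15 -4 0 0 39 6; -26 -17 -4 0 0 44 6; -29 -19 -4 0 0 49 6; -32 -21 -4 0 0 54 6; -35 -23 -4 0 0 59 6; -38 -24.5 -4 0 0 64 6; -40 -25.5 -4 0 0 67 6; -41.2 -25.8 -4 0 0 69 6; -41.7 -25.9 -3.9 0 0 69.5 6; -41.7 -25.9 -3.9 0 0 69.5 6; -41.7 -25.9 -3.9 0 0 69.5 6; -41.7 -25.9 -3.9 0 0 69.5 6' 40
python3 - <<'E'
from h import *
to([486.7,229,173],6.5)
for n in('side','top'):cv2.imwrite(f'pics/{n}1.png',imaging.snapshot(n)[:,:,::-1])
E
```

```text
time: 2.1
tool_pos: [486.4, 230.2, 269.8]
tcp_rot: [-180.0, 0.1, 96.6]
ft_force: [0.3, 0.4, 0.8]
finger_gap: 60.1
t 2.1 pos [486.4  230.19 269.75] rpy [-179.95    0.08   96.59] F [0.34 0.44 0.8 ] gap 60.099189463770244
shift cm [-0.11  0.02  9.68] rot [-0.05  0.08  0.09]
```

View pics/side1.png

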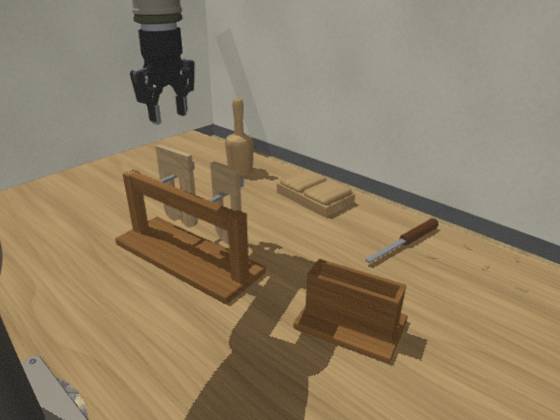

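View pics/top1.png

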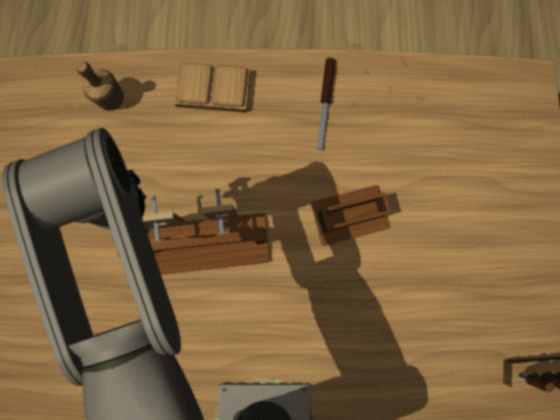

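The fingers at (155,118) and (183,112) in the side view straddle the book plate at about (175,155). I'll go down in two stages.

```bash
python3 -m creep '-0.1 0 2 0 0 0 6; -0.1 0 4 0 0 0 6; -0.1 0 5.5 0 0 0 6; -0.1 0 6.5 0 0 0 6; -0.1 0 7 0 0 0 6; -0.1 0 7 0 0 0 6'
python3 - <<'E'
from h import *
to([486.7,229,173],6.5)
print(proj('side',[r.sense()['tool_pos'],[486.7,229.6,209]]))
a=imaging.snapshot('side')[90:250,90:290,::-1];cv2.imwrite('pics/s2.png',cv2.resize(a,None,fx=3.75,fy=3.75,interpolation=2))
E
```

```text
time: 2.8
tool_pos: [486.4, 228.9, 199.4]
tcp_rot: [-179.9, 0.1, 96.6]
ft_force: [-0.5, 0.4, 0.1]
finger_gap: 60.1
t 2.8 pos [486.37 228.92 199.4 ] rpy [-179.92    0.09   96.57] F [-0.47  0.36  0.11] gap 60.06755665445517
shift cm [0.01 0.04 2.64] rot [-0.08  0.09  0.07]
[[173.6  154.9 ]
 [173.02 150.38]]
```

View pics/s2.png

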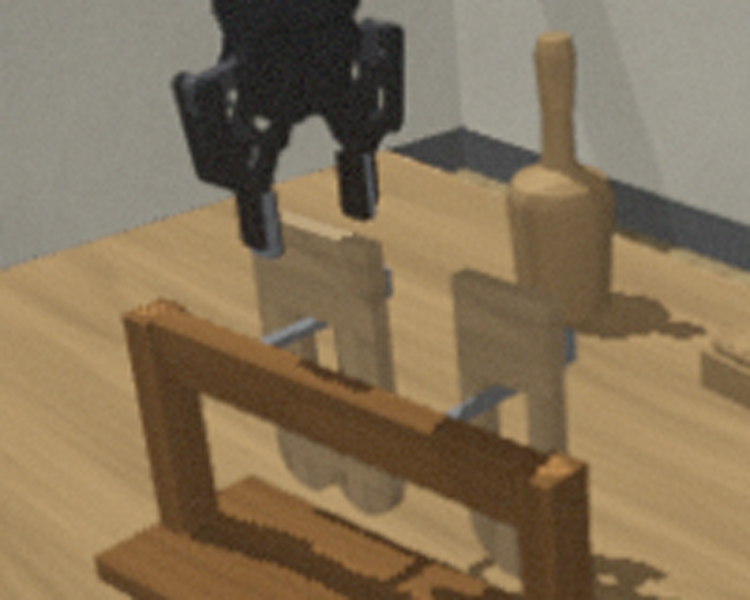

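The fingers straddle the plate: near finger tip at crop (263,250), far one at (358,212) behind the plate's top edge. I'll descend the rest of the way and close.

```bash
python3 -m creep '0 0 0.8 0 0 0 6; 0 0 1.6 0 0 0 6; 0 0.05 2.2 0 0 0 6; 0 0.05 2.5 0 0 0 6; 0 0.05 2.5 0 0 0 6; 0 0.05 2.5 0 0 0 4; 0 0.05 2.5 0 0 0 3; 0 0.05 2.5 0 0 0 2; 0 0.05 2.5 0 0 0 1.5; 0 0.05 2.5 0 0 0 1; 0 0.05 2.5 0 0 0 0.6; 0 0.05 2.5 0 0 0 0.6; 0 0.05 2.5 0 0 0 0.6; 0 0.05 2.5 0 0 0 0.6; 0 0.05 2.5 0 0 0 0.6' 40
python3 - <<'E'
from h import *
to([486.7,229,200],6.5)
E
```

```text
time: 4.35
tool_pos: [487.5, 229.1, 175.4]
tcp_rot: [180.0, 0.1, 96.6]
ft_force: [1.0, 0.1, 2.9]
finger_gap: 11.5
t 4.35 pos [487.46 229.1  175.44] rpy [179.99   0.07  96.56] F [0.98 0.06 2.88] gap 11.494451701677795
shift cm [-0.   -0.08 -2.46] rot [0.01 0.07 0.06]
```

```bash
python3 -m creep '0 0 -0.3 0 0 0 0.6; 0 0 -0.7 0 0 0 0.6; 0 0 -1.2 0 0 0 0.6; 0 0 -1.7 0 0 0 0.6; 0 0 -2.2 0 0 0 0.6; 0 0 -2.6 0 0 0 0.6; 0 0 -2.7 0 0 0 0.6; 0 0 -2.7 0 0 0 0.6'
python3 - <<'E'
from h import *
to([585,240,202],6.5)
a=imaging.snapshot('side')[90:250,90:290,::-1];cv2.imwrite('pics/s3.png',cv2.resize(a,None,fx=3.75,fy=3.75,interpolation=2))
E
```

```text
time: 5.15
tool_pos: [487.6, 229.2, 202.8]
tcp_rot: [180.0, 0.1, 96.6]
ft_force: [0.6, 0.2, -0.9]
finger_gap: 11.3
t 5.15 pos [487.62 229.2  202.76] rpy [179.96   0.06  96.56] F [ 0.61  0.21 -0.87] gap 11.260454574187655
shift cm [-0.04  9.8   0.08] rot [0.04 0.06 0.06]
```

View pics/s3.png

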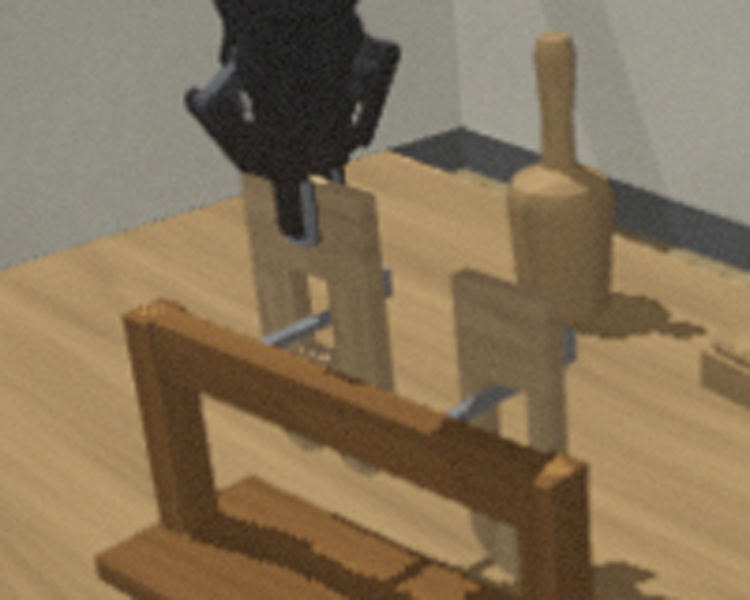

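The plate is raised, with the peg (crop 300,325) now well below the hole's upper edge (about 270). I'll slide it straight out along the peg.

```bash
python3 -m creep '0 0.4 0 0 0 0 0.6; 0 1.2 0 0 0 0 0.6; 0 2.2 0 0 0 0 0.6; 0 3.2 0 0 0 0 0.6; 0 4.2 0 0 0 0 0.6; 0 5.2 0 0 0 0 0.6; 0 6.2 0 0 0 0 0.6; 0 7.2 0 0 0 0 0.6; 0 8.2 0 0 0 0 0.6; 0 9.2 0 0 0 0 0.6; 0 10 0 0 0 0 0.6; 0 10.5 0 0 0 0 0.6; 0 10.5 0 0 0 0 0.6; 0 10.5 0 0 0 0 0.6'
python3 - <<'E'
from h import *
to([591,229,300],6.5)
for n in('side','top'):cv2.imwrite(f'pics/{n}4.png',imaging.snapshot(n)[:,:,::-1])
E
```

```text
time: 6.6
tool_pos: [591.6, 241.1, 202.4]
tcp_rot: [-180.0, 0.1, 96.6]
ft_force: [0.1, 0.3, -0.5]
finger_gap: 11.5
t 6.6 pos [591.62 241.15 202.39] rpy [-179.99    0.07   96.57] F [ 0.07  0.25 -0.47] gap 11.535174657279372
shift cm [-1.21 -0.2  -9.76] rot [-0.01  0.07  0.07]
```

View pics/side4.png

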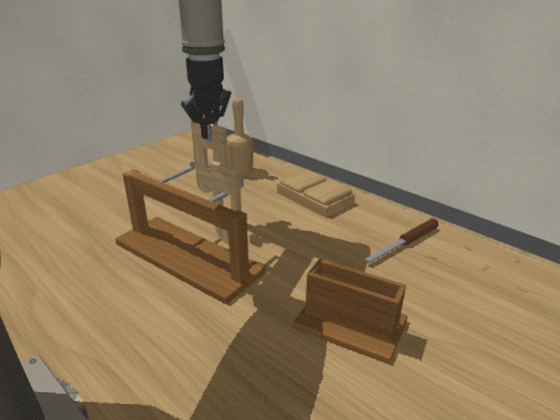

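The plate is free of the peg tip (about 158 mm in the stand frame) and the arch is still hanging. Next I'll lift it and carry it in front of the arch to above the rack.

```bash
python3 - <<'E'
from h import *
to([515,-208.5,292],14.9)
E
python3 -m creep '0 0 -1 0 0 0 0.6; 0 0 -2.5 0 0 0 0.6; -0.5 0 -4.5 0 0 0 0.6; -2 0 -6.5 0 0 0 0.6; -4 0 -8 0 0 0 0.6; -6.5 0 -9 0 0 0 0.6; -9 0 -9 0 0 0 0.6; -11.5 0 -9 0 0 0 0.6; -14 0 -9 0 0 0 0.6; -16.5 0 -9 0 0 0 0.6; -19 0 -9 0 0 0 0.6; -21.5 0 -9 0 0 0 0.6; -24 0 -9 0 0 0 0.6; -26.5 0 -9 0 0 0 0.6; -29 0 -9 0 0 0 0.6; -31.5 0 -9 0 0 0 0.6; -34 0 -9 0 0 1 0.6; -36 -1 -9 0 0 -1 0.6; -37 -1.5 -9 0 0 -2 0.6; -37.5 -2 -9 0 0 -2 0.6'
python3 - <<'E'
from h import *
to([515,-208.5,292],14.9)
E
```

```text
t 6.7 pos [591.49 241.16 202.49] rpy [179.99   0.07  96.57] F [ 0.13  0.76 -0.33] gap 11.587081664057875
shift cm [-43.81 -12.74  -8.9 ] rot [ 0.    0.07 -8.33]
time: 8.7
tool_pos: [614.5, -134.8, 294.7]
tcp_rot: [179.9, 0.1, 98.5]
ft_force: [-0.1, 0.2, -0.5]
finger_gap: 11.3
t 8.7 pos [ 614.47 -134.82  294.72] rpy [179.9    0.13  98.51] F [-0.08  0.24 -0.46] gap 11.332250709263729
shift cm [ -5.81 -10.93   0.27] rot [ 0.09  0.13 -6.39]
```

```bash
python3 -m creep '-1 -1 0 0 0 -1 0.6; -2 -3 0.1 0 0 -2 0.6; -3 -5 0.1 0 0 -3 0.6; -4 -7 0.2 0 0 -4.5 0.6; -5 -9 0.2 0 0 -5.5 0.6; -5.6 -10.4 0.3 0 0 -6.4 0.6; -5.8 -10.9 0.3 0 0 -6.4 0.6; -5.8 -10.9 0.3 0 0 -6.4 0.6; -5.8 -10.9 0.3 0 0 -6.4 0.6'
python3 - <<'E'
from h import *
to([515,-208.5,292],14.9)
for n in('side','top'):cv2.imwrite(f'pics/{n}5.png',imaging.snapshot(n)[:,:,::-1])
E
```

```text
time: 9.6
tool_pos: [515.9, -207.8, 292.3]
tcp_rot: [179.9, 0.2, 104.9]
ft_force: [-0.2, 0.3, -0.9]
finger_gap: 11.6
t 9.6 pos [ 515.85 -207.82  292.26] rpy [179.86   0.16 104.91] F [-0.16  0.3  -0.87] gap 11.614796910114253
shift cm [-0.04 -0.1   0.03] rot [0.14 0.16 0.01]
```

View pics/side5.png

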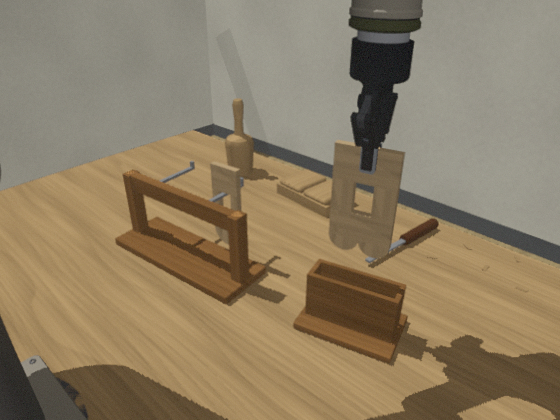

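View pics/top5.png

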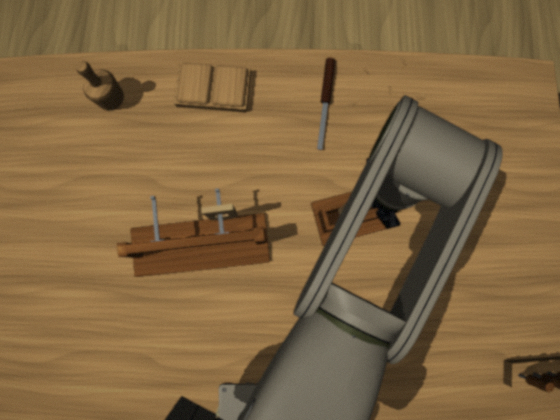

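The plate hangs over the rack at about (365,200) in the side view. I'll check its tilt by overlaying the expected outline.

```bash
cat >> h.py <<'E'
def overlay(out,x0,y0,w,h,s):
    st=r.sense(); R=Ro.from_euler('xyz',st['tcp_rot'],degrees=True).as_matrix()
    T=np.array(st['tool_pos']); im=imaging.snapshot('side')[:,:,::-1]
    im=cv2.resize(im[y0:y0+h,x0:x0+w],None,fx=s,fy=s,interpolation=2)
    def draw(P,c):
        p=((proj('side',P)+.5-[x0,y0])*s).astype(int); cv2.polylines(im,[p],True,c,1)
    for n in(-6,6):
        L=[(-48,n,15.6+18),(48,n,15.6+18),(48,n,-107),(-48,n,-107)]
        draw([T+a*R[:,0]+b*R[:,1]-c*R[:,2] for a,b,c in L],(0,0,255) if n<0 else (255,0,0))
    a=np.radians(14.9);ux=np.array([np.cos(a),np.sin(a),0]);uy=np.array([-ux[1],ux[0],0])
    draw([np.array([515,-208.5,100])+p*17*ux+q*68*uy for p,q in((-1,-1),(-1,1),(1,1),(1,-1))],(0,255,0))
    cv2.imwrite(out,im)
E
python3 - <<'E'
from h import *
overlay('pics/o5.png',280,130,150,220,2.7)
E
```

```text
(no output)
```

View pics/o5.png

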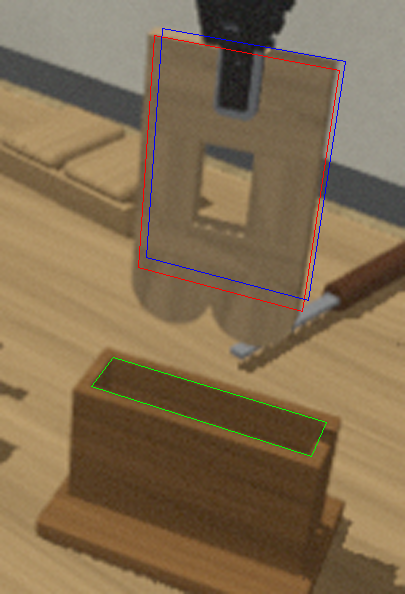

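The plate matches the expected pose within about 3 mm and is upright, with margins of ±11 mm across and ±20 mm along. I'll lower it.

```bash
python3 -m creep '0 -0.1 0.5 0 0 0 0.6; 0 -0.1 1.5 0 0 0 0.6; 0 -0.1 2.5 0 0 0 0.6; 0 -0.1 3.5 0 0 0 0.6; 0 -0.1 4.5 0 0 0 0.6; 0 -0.1 5.3 0 0 0 0.6; 0 -0.1 6 0 0 0 0.6; 0 -0.1 6.6 0 0 0 0.6; 0 -0.1 7.2 0 0 0 0.6; 0 -0.1 7.5 0 0 0 0.6; 0 -0.1 7.5 0 0 0 0.6'
python3 - <<'E'
from h import *
to([515,-208.5,156],14.9)
overlay('pics/o6.png',280,130,150,220,2.7)
E
```

```text
time: 10.85
tool_pos: [514.8, -208.1, 216.2]
tcp_rot: [179.9, 0.1, 105.0]
ft_force: [0.4, 0.1, -0.5]
finger_gap: 11.6
t 10.85 pos [ 514.82 -208.06  216.19] rpy [179.94   0.1  104.95] F [ 0.36  0.08 -0.51] gap 11.587793876874342
shift cm [-0.04 -0.    6.02] rot [0.06 0.1  0.05]
```

View pics/o6.png

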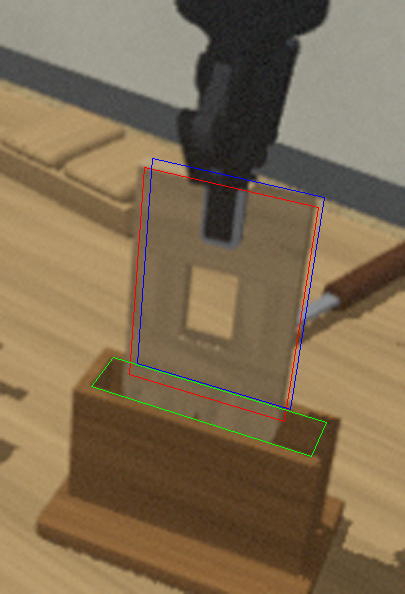

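It is inside the slot with no contact force, and slightly left of centre along the slot. I'll correct 4 mm and continue down slowly.

```bash
python3 -m creep '-0.2 0 0.4 0 0 0 0.6; -0.4 0 1.2 0 0 0 0.6; -0.4 0 2 0 0 0 0.6; -0.4 0 2.8 0 0 0 0.6; -0.4 0 3.6 0 0 0 0.6; -0.4 0 4.3 0 0 0 0.6; -0.4 0 4.9 0 0 0 0.6; -0.4 0 5.3 0 0 0 0.6; -0.4 0 5.6 0 0 0 0.6; -0.4 0 5.7 0 0 0 0.6; -0.4 0 5.8 0 0 0 0.6; -0.4 0 5.8 0 0 0 0.6'
python3 - <<'E'
from h import *
to([515,-208.5,156],14.9)
E
```

```text
time: 12.1
tool_pos: [516.3, -212.2, 158.9]
tcp_rot: [179.9, 0.1, 105.0]
ft_force: [0.3, 0.9, -0.8]
finger_gap: 11.5
t 12.1 pos [ 516.28 -212.16  158.87] rpy [179.89   0.14 104.95] F [ 0.34  0.89 -0.81] gap 11.51442338631131
shift cm [ 0.39 -0.03  0.29] rot [0.11 0.14 0.05]
```

```bash
python3 -m creep '0 0 0.1 0 0 0 0.6; 0 0 0.2 0 0 0 0.6; 0 0 0.3 0 0 0 0.6; 0 0 0.3 0 0 0 0.6'; python3 -m creep '0 0 0.1 0 0 0 0.6; 0 0 0.1 0 0 0 0.6; 0 0 0.1 0 0 0 0.6'
```

```text
time: 12.5
tool_pos: [516.2, -212.1, 155.7]
tcp_rot: [179.9, 0.1, 105.0]
ft_force: [0.3, -0.1, -1.7]
finger_gap: 11.4
time: 12.8
tool_pos: [516.2, -212.1, 154.6]
tcp_rot: [179.9, 0.1, 105.0]
ft_force: [-0.1, -1.7, -1.1]
finger_gap: 11.4
```

```bash
python3 -m creep '0 0 0.1 0 0 0 0.6; 0 0 0.1 0 0 0 0.6'; python3 -m creep '0 0 0.1 0 0 0 0.6; 0 0 0.1 0 0 0 0.6'
python3 - <<'E'
from h import *
overlay('pics/o7.png',280,130,150,220,2.7)
E
```

```text
time: 13.0
tool_pos: [516.5, -212.3, 154.4]
tcp_rot: [179.9, 0.2, 105.0]
ft_force: [-0.3, 1.0, 4.8]
finger_gap: 11.7
time: 13.2
tool_pos: [516.7, -212.4, 154.4]
tcp_rot: [179.8, 0.2, 105.0]
ft_force: [-1.9, 1.0, 7.7]
finger_gap: 11.3
```

View pics/o7.png

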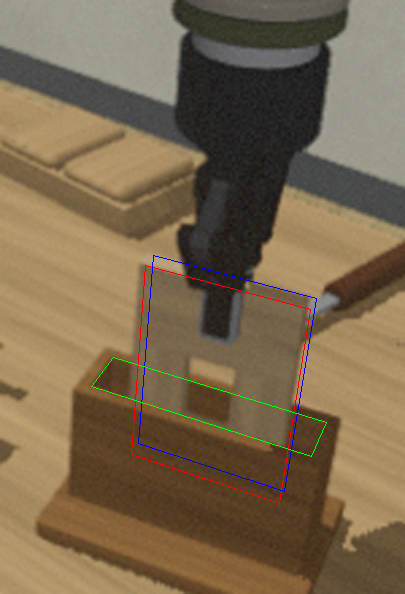

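The floor was touched at the expected height: 7.7 N upward, grip point about 155 mm above the floor. I'll release.

```bash
python3 -m creep '0 0 -0.05 0 0 0 1.2; 0 0 -0.05 0 0 0 1.6; 0 0 -0.05 0 0 0 2.2; 0 0 -0.05 0 0 0 3; 0 0 -0.05 0 0 0 4; 0 0 -0.05 0 0 0 5; 0 0 -0.05 0 0 0 6; 0 0 -0.05 0 0 0 7; 0 0 -0.05 0 0 0 8; 0 0 -0.05 0 0 0 8.5; 0 0 -0.05 0 0 0 8.5; 0 0 -0.05 0 0 0 8.5'
python3 - <<'E'
from h import *
overlay('pics/o8.png',280,130,150,220,2.7)
E
```

```text
time: 14.45
tool_pos: [516.7, -212.4, 155.0]
tcp_rot: [179.8, 0.2, 105.0]
ft_force: [-0.5, -1.1, -0.4]
finger_gap: 84.8
```

View pics/o8.png

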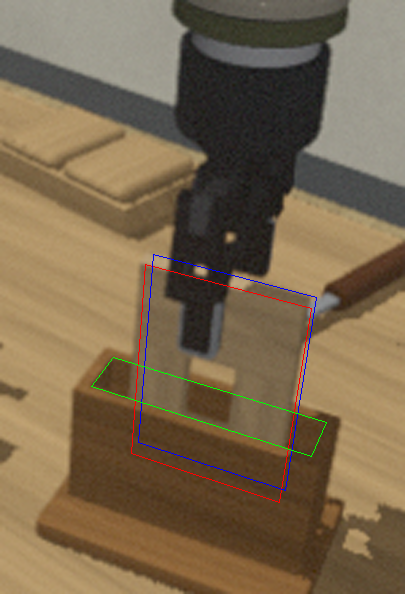

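The plate is still nearly upright between the open fingers. I'll retreat straight up.

```bash
python3 -m creep '0 0 -0.3 0 0 0 8.5; 0 0 -0.9 0 0 0 8.5; 0 0 -1.6 0 0 0 8.5; 0 0 -2.4 0 0 0 8.5; 0 0 -3.4 0 0 0 8.5; 0 0 -4.6 0 0 0 8.5; 0 0 -6 0 0 0 8.5; 0 0 -8 0 0 0 8.5; 0 0 -10 0 0 0 8.5; 0 0 -12 0 0 0 8.5; 0 0 -14 0 0 0 8.5; 0 0 -15 0 0 0 8.5; 0 0 -15 0 0 0 8.5; 0 0 -15 0 0 0 8.5'
python3 - <<'E'
from h import *
for n in('side','top'):cv2.imwrite(f'pics/{n}9.png',imaging.snapshot(n)[:,:,::-1])
E
```

```text
time: 15.9
tool_pos: [516.1, -212.0, 304.5]
tcp_rot: [179.9, 0.2, 105.0]
ft_force: [-0.3, 0.4, -0.7]
finger_gap: 85.0
```

View pics/side9.png

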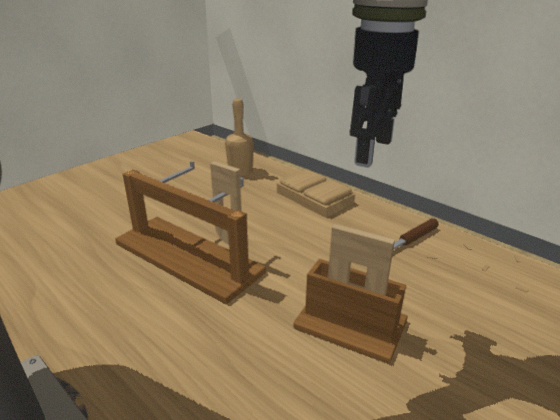

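View pics/top9.png

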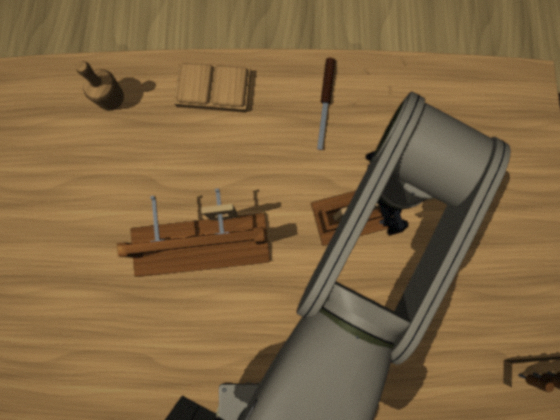

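The plate stands in the rack with its top edge at (332,230)–(391,240), the gripper is well clear, and the arch is unmoved at (225,200). I'll let it settle and compare frames.

```bash
python3 -m creep '0 0 0 0 0 0 8.5; 0 0 0 0 0 0 8.5; 0 0 0 0 0 0 8.5; 0 0 0 0 0 0 8.5; 0 0 0 0 0 0 8.5; 0 0 0 0 0 0 8.5; 0 0 0 0 0 0 8.5; 0 0 0 0 0 0 8.5; 0 0 0 0 0 0 8.5; 0 0 0 0 0 0 8.5'
python3 - <<'E'
from h import *
b=imaging.snapshot('side')[:,:,::-1].copy();cv2.imwrite('pics/side10.png',b)
a=cv2.imread('pics/side9.png');d=lambda x,y:cv2.absdiff(x,y)
print(d(a,b)[215:320,310:410].mean(), d(a,b)[350:400,150:250].mean())
z=cv2.imread('pics/side0.png'); print('arch',d(z,b)[160:250,205:245].mean())
c=cv2.resize(b[210:360,280:430],None,fx=4,fy=4,interpolation=2)
ang=np.radians(14.9);ux=np.array([np.cos(ang),np.sin(ang),0]);print()
for lean in(-15,0,15):
    l=np.radians(lean); n=np.array([515,-208.5,15])+ux*(-5 if 0 else 0)
    T=[n+173*(np.sin(l)*ux+[0,0,np.cos(l)])-(np.sign(l)*17*ux)+q*48*np.array([-ux[1],ux[0],0]) for q in(1,-1)]
    print(lean,proj('side',T))
cv2.imwrite('pics/c10.png',c)
E
```

```text
time: 17.0
tool_pos: [515.7, -211.7, 303.5]
tcp_rot: [179.9, 0.1, 105.0]
ft_force: [-1.0, -0.1, 0.2]
finger_gap: 85.0
2.637111111111111 2.0471333333333335
arch 4.453333333333333

-15 [[325.04 237.12]
 [387.13 254.48]]
0 [[332.21 225.31]
 [392.92 241.52]]
15 [[338.46 220.48]
 [397.3  235.83]]
```

View pics/c10.png

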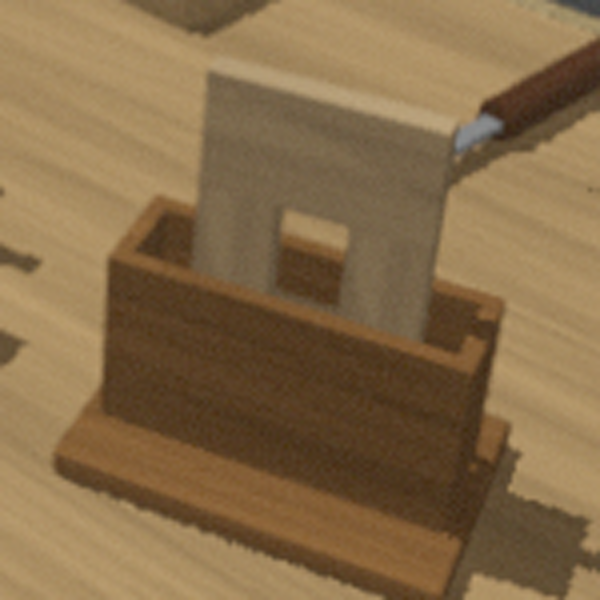

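Top corners at (333,226) and (394,242) match an upright plate on the slot floor (predicted (332,225) and (393,242)), with no motion between frames. I'm handing in.

```bash
python3 -c "
from bench import r
print(r.hand_in()); print(r.sense()['time'])"
```

```text
the job is handed in; nothing more can be done
None
the job is handed in; nothing more can be done
```

The book pattern now stands bulges-down on the floor of the rack's slot, and the job was handed in just after 17 s; no verdict was reported. I gripped it from above, lifted it 27 mm, and slid it off past the peg tip to about 158 mm in the stand frame. I then carried it in front of the arch, lowered it until it touched the floor (7.7 N), released it and backed straight up.

**Last checks:**
- **Book:** its top corners were at (333,226) and (394,242), within 1 px or so of the prediction for an upright plate on the floor. Two frames 1.1 s apart differed by about the noise level (2.6 against 2.0).
- **Gripper:** it was open and clear of the plate, with the TCP at z = 304 mm.
- **Arch:** by eye it hung in the same place as at the start. The pixel difference around it was 4.5, above noise. I took that to be changed shadows and background from the removed book plate, and did not measure its position again.
- **Small disagreement:** the held plate sat about 3–6 mm off the expected outline along the slot. I corrected 4 mm of that, and the slot has about 20 mm of room at each end.

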